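# Clamp the card and hold the stamp ready above its box

### The job

First press the raised lever of the card jig down until it snaps over and stays down by itself, clamping the card, and take the hand off it. Then pick up the hand stamp with the oblong foot, carry it over the stock on the counter and stop with it upright about one centimetre above the box printed on the card, centred on the box and with its long side along the box's long side; never let the stamp touch the card or any other part of the jig, and leave the other stamps and goods where they stand. Finish while still holding the stamp there in the air: do not stamp, put down or let go.

Things in the scene. Friction and masses are not known exactly. Their poses are not given: they have to be found in the camera images.
- jig: Card-stamping jig fixed to the counter: dark steel base 240 (x) x 190 (y) x 14 mm, origin at the centre of its underside, z up. A white card 120 (x) x 120 (y) mm lies on it, centred at (-30, -25) mm, top 18 mm above the counter; low guides (to 28 mm height) run along the card's -x and -y edges, and the lever along its +y side.
- lever_pivot (a point): Lever's pivot axis, parallel to the jig's y, at (45, 75, 50) mm in the jig's frame, between two dark cheeks 66 mm high. The lever runs from here towards the jig's -x along y = 75 mm. It carries a clamp bar that spans the card near jig x = 17 mm, lower than 35 mm when the lever is down.
- jig_box (a point): Centre of the empty box printed in black outline on the card, on the card's top face (18 mm above the counter), at (-45, -25, 18) mm in the jig's frame; axes as the jig's. The outline is 48 mm (jig x) by 78 mm (jig y): its long side runs along the jig's y.
- jig_lever (a joint): Lever angle in rad: 0 = sprung up (lever slopes up 0.6 rad from its pivot towards the jig's -x), 0.6 = level, fully down on its stop. It springs back to 0 when let go below about 0.48; beyond that it snaps over by itself to 0.6 and stays. Pressing on the hand grip takes up to about 8 N.
- lever_pad (a point): Point on the top face of the lever's black hand grip (grip 50 mm long, 22 mm wide, 16 mm thick), in the middle of its length, 125 mm from the pivot axis; it moves with the lever: about 127 mm above the counter when up, 58 mm when down, shifting about 26 mm towards the jig's -x on the way.
- stamp: Wooden hand stamp with an oblong foot, standing on the counter: foot 60 (its x) x 30 (its y) x 18 mm (lowest 4 mm black rubber), above it a flat upright handle 40 (x) x 20 (y) mm from 18 to 72 mm height. Origin at the centre of the underside, z up the handle. About 90 g. Grip the handle across its 20 mm thickness.
- stamp_square: Bystander: wooden stamp with a 36 x 36 mm square foot and a 22 x 22 mm handle, 72 mm tall. Origin at the centre of its underside.
- stamp_round: Bystander: wooden stamp with a round foot 40 mm across and a round knob, 72 mm tall. Origin at the centre of its underside.
- pen_display: Bystander and obstacle: open cardboard display box 160 (x) x 70 (y) x 85 mm full of upright pens reaching 130 mm, between the stamps and the jig. Origin at the centre of its underside.
- carton_low: Bystander and obstacle: pen carton 100 (x) x 60 (y) x 50 mm, behind the pen display. Origin at the centre of its underside.
- carton_top: Bystander and obstacle: a like carton 50 mm high stacked on the lower one, its top 100 mm above the counter. Origin at the centre of its underside.
- ink_pad: Bystander: flat ink pad tin 110 x 75 x 22 mm. Origin at the centre of its underside.
- glue: Bystander: white glue bottle 40 mm across, 110 mm tall. Origin at the centre of its underside.
- tape: Bystander: roll of clear tape lying flat, 84 mm across, 24 mm high. Origin at the centre of its underside.

How it is judged:
By the outcome, as a careful person would: the job done as asked, in the order asked, and still so for the second after the job is handed in, while the arm keeps its last pose, push and grip.
It also fails if it takes over 64 s, if anything falls off the work surface, if the arm or the gripper's body presses on something with over 40 N, if the wrist force passes 120 N, or if a joint passes its speed limit or range.

### The arm

A 6-joint arm with a two-finger parallel gripper is mounted at the origin on the work surface. World frame = base frame: x ahead of the robot, y to its left, z up, the work surface at z = 0. Lengths are in m, angles in rad, forces in N, time in s.
With the tool pointing down it reaches from about 0.425 to 0.95 m from the base axis. Payload 3.5 kg.
Tool frame: the origin (TCP) lies at the very end of the fingers, on their centre line; the grasp point (between the pads) lies 19 mm behind it; z points along the fingers, y is the line along which they close (so a half turn about z gives the same grasp; the last joint's range is limited). The gripper opens to 85 mm and grips with 20 to 120 N. Pads are 22 mm wide; open, the fingers measure 114 mm over their backs; the gripper's body (76 mm by 85 mm) begins 54 mm behind the grasp point. The pads swing forward as they close: fully open they stand 13 mm farther back than shut.
Start: joints at [-1.467, 0.286, 1.577, -0, 1.279, -0.15], TCP at [0.17, -0.653, 0.231] pointing down, gripper open.
Joint ranges: [-2.77, 2.77], [-0.9, 2.22], [0.21, 2.48], [-1.53, 4.67], [0.24, 2.81], [-2.84, 2.84]. Speed limits (rad/s): [2.79, 2.79, 3.14, 3.14, 3.14, 3.14].

### API

Orientations are given as a unit quaternion [x, y, z, w].
In Python, from plant import ctrl, job, read_camera gives the robot as it stands (ctrl), with the cameras as plain functions and the job (job).
- The arm moves only by the shell command python3 inch.py 'ROWS' [FORCE]. ROWS is a JSON list of rows, 1 to 10 of them, each of 7 numbers: dx, dy, dz in m, then a rotation vector rx, ry, rz in rad, then the opening from 0.0 (shut) to 1.0 (fully open); each row is the pose to reach, as a shift and turn from the pose commanded when the command began, along the tool's axes at that moment; what a row does not reach only later rows make up. A row lasts 1/8 s, in which the tool goes at most 0.0625 m and 0.188 rad, less where a joint would pass 70% of its speed; a pose out of reach is approached as far as the arm can. The fingers move at their own pace and stop on an object; FORCE is the grip in N (left out, the last holds). Time passes only in rows, so rows that do not move let the fingers close. It prints the time, the measured TCP pose, the force, the opening and the grip force at its end.
- ctrl.get_state(): the state, without advancing time (a new reading comes with each control period).
- read_camera(name): name is "scene" or "top" or "wrist"; returns a dict with "pixels" (480x640x3 uint8, red, green, blue), "camera_matrix" (3x3 intrinsics, pixels), "xyz" and "orientation" of the camera in the world. Camera axes: x right, y down, z forward; pixel columns grow to the right and rows downward; lengths in m; the calibration is good to about 2 mm. A picture is of the moment at which its call begins. There is no depth.
- job.sign_off(): hands the job in; it is judged then, once.
The state is a dict: "time": time; "qpos": joint angles; "dq": joint speeds; "joint_efforts": joint torques, N m; "eef_pos": TCP position; "tcp_rot": TCP orientation; "contact_force": force on the tool from outside, world axes, zero at the start; "wrist_torque": the same for the moment, N m; "opening": opening from 0.0 (shut) to 1.0 (fully open); "finger_force": force on a finger pad.
Only numpy, scipy, OpenCV 4.12 (cv2) and the standard library are available. Lean on these libraries where they do the work, as an engineer would, in place of code of your own. Each camera call takes 0.05 s, during which the arm holds its last target. There are 200 camera calls.

## Working session

There is one attempt and no reset: what is moved stays moved. The work goes in short steps, Python scripts to look and compute and a shell command to move; the robot and the scene stay as the last step left them, time stands still between calls to the robot, and variables do not carry over. Pictures are saved under pics/ and viewed, at most 10 in all, crops included, and the job is handed in when it is done.

```bash
ls; mkdir -p pics
python3 - <<'E'
from plant import ctrl, job, read_camera
import cv2
for n in("top","scene"):
    r=read_camera(n); cv2.imwrite(f"pics/{n}0.png",r["pixels"][:,:,::-1]); print(n,r["camera_matrix"],r["xyz"],r["orientation"])
s=ctrl.get_state(); print(s["time"],s["eef_pos"],s["tcp_rot"],s["opening"])
E
```

```text
inch.py
pics
plant.py
top [[532.11837893   0.         321.82639297]
 [  0.         532.11837893 246.88207466]
 [  0.           0.           1.        ]] [ 0.52008055 -0.04316859  1.10603556] [ 0.70766263 -0.70560283  0.02060873 -0.03022459]
scene [[445.79220303   0.         311.93902117]
 [  0.         445.79220303 241.86869082]
 [  0.           0.           1.        ]] [1.05855881 0.16224077 0.76576015] [ 0.52881967  0.78750847 -0.25869992 -0.18235822]
0.1 [ 0.16942747 -0.65277174  0.23006145] [ 9.91959630e-01  1.26550112e-01  2.70859173e-05 -1.07702935e-03] 0.9993187025204019
```

View pics/top0.png

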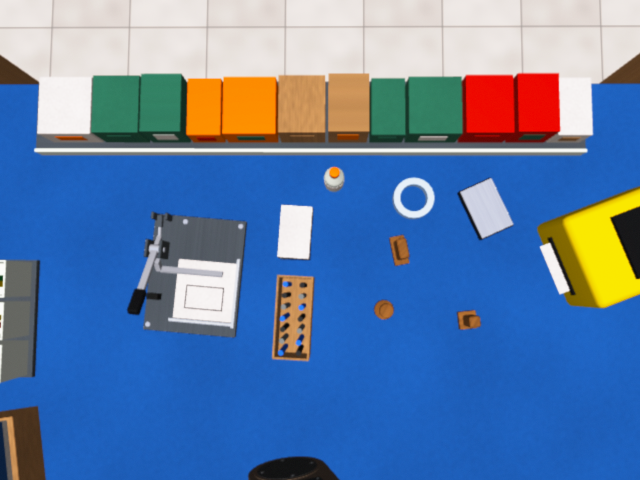

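View pics/scene0.png

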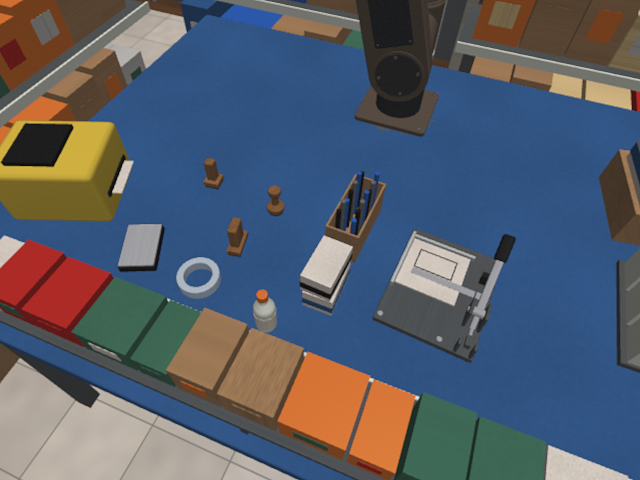

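The top view shows the jig around (195,275), its box near (204,299), the lever grip at (137,301) and the oblong stamp at (400,250). In the scene view the oblong stamp is at (236,236) and the grip at (506,245). I'll zoom in on the jig and stamp.

```bash
python3 - <<'E'
import cv2,numpy as np
t=cv2.imread("pics/top0.png");s=cv2.imread("pics/scene0.png")
a=cv2.resize(t[205:345,120:260],(560,560),interpolation=cv2.INTER_CUBIC)
b=cv2.resize(t[230:270,385:415],(210,280),interpolation=cv2.INTER_CUBIC)
c=cv2.resize(s[215:255,222:252],(210,280),interpolation=cv2.INTER_CUBIC)
cv2.imwrite("pics/crop0.png",np.hstack([a,np.vstack([b,c])]))
E
cat > h.py <<'E'
import numpy as np
from scipy.spatial.transform import Rotation as R
from plant import ctrl, job, read_camera
T=dict(K=np.array([[532.118,0,321.826],[0,532.118,246.882],[0,0,1]]),xyz=np.array([.52008,-.04317,1.10604]),R=R.from_quat([0.70766263,-0.70560283,0.02060873,-0.03022459]))
S=dict(K=np.array([[445.792,0,311.939],[0,445.792,241.869],[0,0,1]]),xyz=np.array([1.05856,.16224,.76576]),R=R.from_quat([0.52881967,0.78750847,-0.25869992,-0.18235822]))
def hit(c,uv,z):
    "world points on height z seen at pixels uv"
    uv=np.atleast_2d(uv).astype(float); d=c["R"].apply(np.c_[uv,np.ones(len(uv))]@np.linalg.inv(c["K"]).T)
    return c["xyz"]+d*((z-c["xyz"][2])/d[:,2])[:,None]
def proj(c,p):
    q=c["R"].inv().apply(np.atleast_2d(p)-c["xyz"])@c["K"].T
    return q[:,:2]/q[:,2:]
E
```

```text
(no output)
```

View pics/crop0.png

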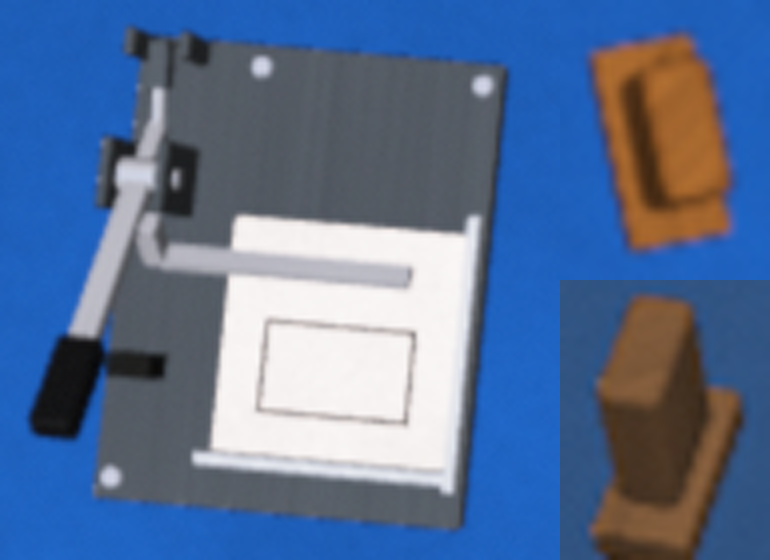

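Run:
```python
from h import *
from scipy.optimize import least_squares
f=lambda c,k,x0,y0,ox:(np.array(c,float)-[ox,0]+.5)/k-.5+[x0,y0]
rot=lambda a:np.array([[np.cos(a),-np.sin(a)],[np.sin(a),np.cos(a)]])
def fit(model,px,cam=T,g=(0.45,0.2,0)):
    m=np.array(model,float)/1000
    P=lambda q:np.c_[m[:,:2]@rot(q[2]).T+q[:2],m[:,2]]
    r=least_squares(lambda q:(proj(cam,P(q))-px).ravel(),g); print(r.x.round(4),np.degrees(r.x[2]).round(2),r.fun.reshape(-1,2).round(2).tolist()); return r.x
jp=f([(267,320),(415,333),(405,423),(258,409),(507,66),(460,528),(95,496)],4,120,205,0)
q=fit([(-21,14,18),(-21,-64,18),(-69,-64,18),(-69,14,18),(120,-95,14),(-120,-95,14),(-120,95,14)],jp)
W=lambda p:np.r_[rot(q[2])@np.array(p[:2])+q[:2],p[2]]
print("box",W((-.045,-.025,.018)),"pad up",W((.045-.125*np.cos(.6)-.0,.075,.127)),"pad down",W((-.08,.075,.058)))
print("proj pad",proj(T,W((-.054,.075,.127))),proj(S,W((-.054,.075,.127))),"pivot",proj(T,W((.045,.075,.05))))
# stamp: handle top corners
hp=f([(643,72),(700,52),(732,190),(672,208)],7,385,230,560)
print(hit(T,hp,.072).round(4).tolist())
fp=f([(592,50),(690,35),(730,235),(632,250)],7,385,230,560)
for z in(0,.018):
    h=hit(T,fp,z);print(z,h.mean(0),np.linalg.norm(np.diff(h,axis=0),axis=1),[np.degrees(np.arctan2(*(h[i]-h[j])[1::-1])) for i,j in((0,3),(1,2))])
h=hit(T,hp,.072);print(h.mean(0),np.linalg.norm(np.diff(h,axis=0),axis=1),[np.degrees(np.arctan2(*(h[i]-h[j])[1::-1])) for i,j in((0,3),(1,2))])
sp=(np.array([(600,390),(640,300),(690,305),(652,405)],float)-[560,280]+.5)/7-.5+[222,215]
h=hit(S,sp,.072);print("scene top",h.mean(0),np.linalg.norm(np.diff(h,axis=0),axis=1))
```

```text
[ 0.5414  0.2333 -0.0851] -4.88 [[-0.1, -0.69], [0.71, -0.56], [0.83, 0.47], [-0.35, 0.55], [-0.13, -0.56], [0.03, 0.58], [-0.99, 0.16]]
box [0.49448006 0.21219159 0.018     ] pad up [0.48986233 0.31294895 0.127     ] pad down [0.46810832 0.3148051  0.058     ]
proj pad [[135.6826795  298.76229431]] [[503.66810484 248.96477227]] pivot [[155.24761086 248.21260273]]
[[0.6086, -0.1742, 0.072], [0.6142, -0.19, 0.072], [0.5758, -0.1986, 0.072], [0.5708, -0.1819, 0.072]]
0 [ 0.59382865 -0.18846712  0.        ] [0.02949677 0.06059306 0.02937875] [np.float64(10.939746044440739), np.float64(10.828353013362348)]
0.018 [ 0.59262845 -0.18610251  0.018     ] [0.02901673 0.05960695 0.02890063] [np.float64(10.939746044440728), np.float64(10.828353013362348)]
[ 0.59235667 -0.18617648  0.072     ] [0.01682808 0.03935116 0.01739348] [np.float64(11.61455497241036), np.float64(12.563903708387214)]
scene top [ 0.59163075 -0.18440719  0.072     ] [0.03415279 0.01469486 0.03745515]
```

The jig fit is good to under 1 px: origin (0.541,0.233), yaw −4.9°. The stamp is at (0.593,−0.186), yaw about 11.5°; both cameras agree and the sizes match. Next I work out the moves to the lever.

```bash
cat >> h.py <<'E'
J=np.array([.5414,.2333]); JY=-.0851
def jw(x,y,z): c,s=np.cos(JY),np.sin(JY); return np.array([J[0]+c*x-s*y,J[1]+s*x+c*y,z])
def down(psi): return R.from_matrix([[np.cos(psi),np.sin(psi),0],[np.sin(psi),-np.cos(psi),0],[0,0,-1]])
def rows(*goals):
    "shift and turn, in the tool's axes, from the present pose to (point, yaw of tool x in rad)"
    s=ctrl.get_state(); r=R.from_quat(s["tcp_rot"])
    for p,a in goals: print(np.r_[r.inv().apply(np.array(p)-s["eef_pos"]),(r.inv()*down(a)).as_rotvec()].round(4).tolist())
def lever(phi,up=0.):
    t=.6-phi; return jw(.045-.125*np.cos(t)+.008*np.sin(t),.075,.05+.125*np.sin(t)+.008*np.cos(t)+up)
E
python3 - <<'E'
from h import *
a=np.pi/2+JY
rows(((.55,-.2,.25),a),(lever(0,.06),a))
E
```

```text
[0.4821, -0.3428, -0.0191, -0.0017, -0.0016, -1.2319]
[0.5568, -0.8528, 0.0449, -0.0017, -0.0016, -1.2319]
```

```bash
W='[0.482,-0.343,-0.019,0,0,-1.232,0]'; python3 inch.py '[[0.482,-0.343,-0.019,0,0,-1.232,0],[0.482,-0.343,-0.019,0,0,-1.232,0],[0.482,-0.343,-0.019,0,0,-1.232,0],[0.482,-0.343,-0.019,0,0,-1.232,0],[0.482,-0.343,-0.019,0,0,-1.232,0],[0.482,-0.343,-0.019,0,0,-1.232,0],[0.482,-0.343,-0.019,0,0,-1.232,0],[0.482,-0.343,-0.019,0,0,-1.232,0],[0.482,-0.343,-0.019,0,0,-1.232,0],[0.482,-0.343,-0.019,0,0,-1.232,0]]'
python3 - <<'E'
from h import *
a=np.pi/2+JY
rows((lever(0,.06),a))
E
```

```text
time: 1.35
eef_pos: [0.5512, -0.1974, 0.2499]
tcp_rot: [0.735, 0.678, 0.0, -0.0]
contact_force: [0.6, -0.2, -0.5]
opening: 0.003
finger_force: 0.0
[0.5036, -0.0984, 0.0631, -0.0004, -0.0006, 0.0033]
```

```bash
python3 inch.py '[[0.504,-0.098,0.063,0,0,0.003,0],[0.504,-0.098,0.063,0,0,0.003,0],[0.504,-0.098,0.063,0,0,0.003,0],[0.504,-0.098,0.063,0,0,0.003,0],[0.504,-0.098,0.063,0,0,0.003,0],[0.504,-0.098,0.063,0,0,0.003,0],[0.504,-0.098,0.063,0,0,0.003,0],[0.504,-0.098,0.063,0,0,0.003,0],[0.504,-0.098,0.063,0,0,0.003,0],[0.504,-0.098,0.063,0,0,0.003,0]]'
python3 - <<'E'
from h import *
import cv2
a=np.pi/2+JY
rows(*[(lever(p,-.003),a) for p in(0,.2,.4,.6)])
r=read_camera("scene")["pixels"][:,:,::-1]; cv2.imwrite("pics/s1.png",cv2.resize(r[130:380,360:620],(780,750))[:600])
E
```

```text
time: 2.6
eef_pos: [0.4946, 0.3105, 0.1867]
tcp_rot: [0.737, 0.676, -0.001, 0.0]
contact_force: [0.5, -0.4, 0.2]
opening: 0.0
finger_force: 0.0
[0.0021, -0.0004, 0.0625, -0.001, 0.0011, -0.0008]
[0.0021, -0.0137, 0.0836, -0.001, 0.0011, -0.0008]
[0.0021, -0.0226, 0.107, -0.001, 0.0011, -0.0008]
[0.0022, -0.0266, 0.1317, -0.001, 0.0011, -0.0008]
```

View pics/s1.png

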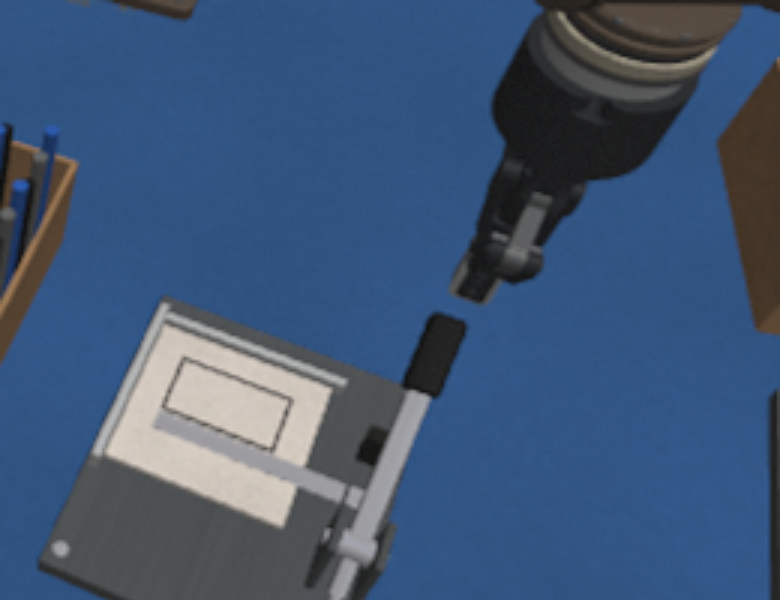

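The closed fingertips at (472,290) in the crop hang above the lever grip at (437,350), and the lever is up. I press along the grip's arc.

```bash
python3 inch.py '[[0.002,0,0.03,0,0,0,0],[0.002,-0.002,0.055,0,0,0,0],[0.002,-0.007,0.072,0,0,0,0],[0.002,-0.014,0.084,0,0,0,0],[0.002,-0.019,0.096,0,0,0,0],[0.002,-0.023,0.108,0,0,0,0],[0.002,-0.025,0.117,0,0,0,0],[0.002,-0.027,0.124,0,0,0,0],[0.002,-0.027,0.128,0,0,0,0],[0.002,-0.027,0.130,0,0,0,0]]'
```

```text
time: 3.9
eef_pos: [0.4677, 0.3146, 0.0579]
tcp_rot: [0.737, 0.675, -0.001, -0.001]
contact_force: [-6.2, -2.4, 12.0]
opening: 0.002
finger_force: 5.7
```

```bash
python3 inch.py '[[0,0,-0.05,0,0,0,0],[0,0,-0.10,0,0,0,0],[0,0,-0.15,0,0,0,0],[0,0,-0.19,0,0,0,0.5],[0,0,-0.19,0,0,0,1]]'
python3 - <<'E'
from h import *
import cv2
a=np.radians(11.7)
p=(.5925,-.186)
rows(((*p,.25),a))
print(proj(S,lever(.6)),proj(S,lever(0)))
r=read_camera("scene")["pixels"][:,:,::-1]; cv2.imwrite("pics/s2.png",cv2.resize(r[180:380,360:560],(600,600)))
E
```

```text
time: 4.53
eef_pos: [0.4706, 0.3157, 0.2526]
tcp_rot: [0.737, 0.675, 0.005, 0.002]
contact_force: [0.5, -0.3, 0.5]
opening: 0.416
finger_force: 0.0
[-0.4891, 0.1654, 0.0016, 0.0042, -0.0097, 1.2788]
[[493.89971107 260.22870797]] [[503.67861565 249.03126193]]
```

View pics/s2.png

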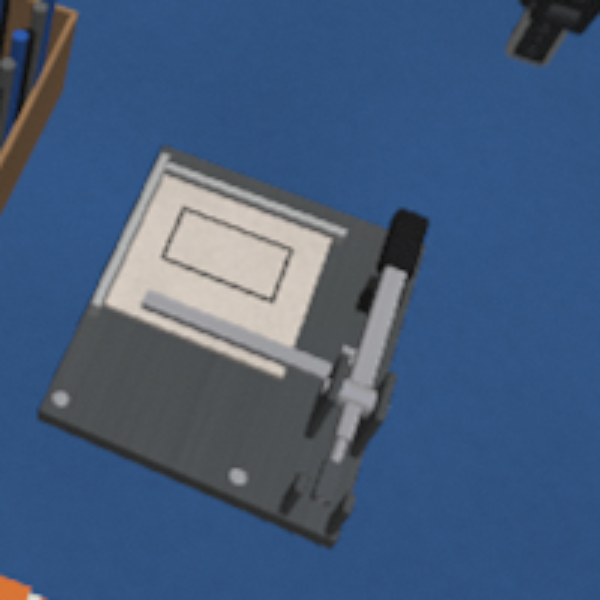

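The lever stays down: the grip is at crop (402,240), scene (494,260), exactly where it was predicted. The clamp bar lies on the card. Now to the stamp.

```bash
python3 inch.py '[[-0.489,0.165,0.002,0,0,1.279,1],[-0.489,0.165,0.002,0,0,1.279,1],[-0.489,0.165,0.002,0,0,1.279,1],[-0.489,0.165,0.002,0,0,1.279,1],[-0.489,0.165,0.002,0,0,1.279,1],[-0.489,0.165,0.002,0,0,1.279,1],[-0.489,0.165,0.002,0,0,1.279,1],[-0.489,0.165,0.002,0,0,1.279,1],[-0.489,0.165,0.002,0,0,1.279,1],[-0.489,0.165,0.002,0,0,1.279,1]]'
python3 inch.py '[[0,0,0,0,0,0,1]]' >/dev/null
python3 - <<'E'
from h import *
import cv2
rows(((.5925,-.186,.034),np.radians(11.7)))
r=read_camera("wrist"); c=dict(K=r["camera_matrix"],xyz=r["xyz"],R=R.from_quat(r["orientation"]))
im=r["pixels"][:,:,::-1].copy(); a=np.radians(11.7)
u=np.array([np.cos(a),np.sin(a)]);v=np.array([-u[1],u[0]]);o=np.array([.5925,-.186])
for hx,hy,z in((.03,.015,.018),(.02,.01,.072)):
    P=[[*(o+sx*hx*u+sy*hy*v),z] for sx,sy in((1,1),(1,-1),(-1,-1),(-1,1))]
    cv2.polylines(im,[proj(c,P).round().astype(int)],True,(0,255,0),1)
cv2.imwrite("pics/w3.png",im)
import pickle;pickle.dump(dict(c,R=r["orientation"]),open("w3.pkl","wb"))
E
```

```text
time: 5.82
eef_pos: [0.589, -0.1873, 0.2432]
tcp_rot: [0.995, 0.101, -0.001, -0.001]
contact_force: [-0.3, 0.2, -0.0]
opening: 0.998
finger_force: 0.0
[0.0032, 0.0017, 0.2104, -0.0016, 0.0012, 0.0011]
```

View pics/w3.png

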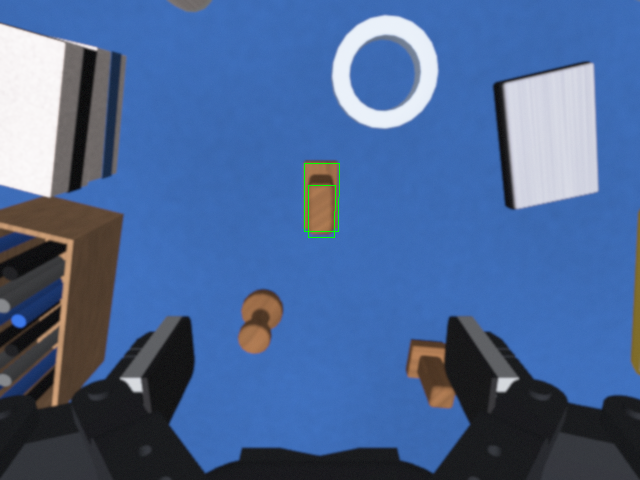

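The wrist view shows the oblong stamp at (321,197), within 2 px (2 mm) of the projected outline, and the room around it is clear. I descend and grip.

```bash
python3 inch.py '[[0.0047,0.0017,0.06,-0.0016,0.0012,0.001,1],[0.0047,0.0017,0.12,-0.0016,0.0012,0.001,1],[0.0047,0.0017,0.17,-0.0016,0.0012,0.001,1],[0.0047,0.0017,0.2,-0.0016,0.0012,0.001,1],[0.0047,0.0017,0.209,-0.0016,0.0012,0.001,1],[0.0047,0.0017,0.209,-0.0016,0.0012,0.001,1]]' 40
python3 inch.py '[[0,0,0,0,0,0,0],[0,0,0,0,0,0,0],[0,0,0,0,0,0,0],[0,0,0,0,0,0,0],[0,0,0,0,0,0,0],[0,0,0,0,0,0,0],[0,0,0,0,0,0,0],[0,0,0,0,0,0,0]]' 40
```

```text
time: 6.75
eef_pos: [0.5951, -0.187, 0.0369]
tcp_rot: [0.995, 0.102, 0.001, 0.001]
contact_force: [0.5, 0.7, 0.1]
opening: 0.998
finger_force: 0.0
time: 7.75
eef_pos: [0.595, -0.1879, 0.0368]
tcp_rot: [0.995, 0.101, 0.001, 0.001]
contact_force: [-0.1, 0.0, 3.6]
opening: 0.229
finger_force: 45.4
```

```bash
python3 inch.py '[[0,0,-0.02,0,0,0,0],[0,0,-0.06,0,0,0,0],[0,0,-0.12,0,0,0,0],[0,0,-0.18,0,0,0,0],[0,0,-0.22,0,0,0,0],[0,0,-0.22,0,0,0,0],[0,0,-0.22,0,0,0,0]]'
python3 - <<'E'
from h import *
rows(((*jw(-.045,-.025,0)[:2],.25),np.pi/2+JY))
E
```

```text
time: 8.62
eef_pos: [0.5937, -0.1871, 0.2554]
tcp_rot: [0.995, 0.101, -0.0, 0.0]
contact_force: [0.0, 0.3, -1.5]
opening: 0.228
finger_force: 44.7
[-0.0167, -0.4111, 0.0051, 0.0004, 0.0005, -1.2829]
```

```bash
python3 inch.py '[[-0.017,-0.411,0,0,0,-1.283,0],[-0.017,-0.411,0,0,0,-1.283,0],[-0.017,-0.411,0,0,0,-1.283,0],[-0.017,-0.411,0,0,0,-1.283,0],[-0.017,-0.411,0,0,0,-1.283,0],[-0.017,-0.411,0,0,0,-1.283,0],[-0.017,-0.411,0,0,0,-1.283,0],[-0.017,-0.411,0,0,0,-1.283,0],[-0.017,-0.411,0,0,0,-1.283,0],[-0.017,-0.411,0,0,0,-1.283,0]]'
python3 inch.py '[[0,0,0,0,0,0,0],[0,0,0,0,0,0,0]]' >/dev/null
python3 - <<'E'
from h import *
import cv2,pickle
p=jw(-.045,-.025,0)[:2]; rows(((*p,.13),np.pi/2+JY),((*p,.066),np.pi/2+JY))
s=ctrl.get_state();print(s["eef_pos"],s["finger_force"])
r=read_camera("wrist"); c=dict(K=r["camera_matrix"],xyz=r["xyz"],R=R.from_quat(r["orientation"]))
cv2.imwrite("pics/w4raw.png",r["pixels"][:,:,::-1])
im=r["pixels"][:,:,::-1].copy(); g=(0,200,0)
box=[jw(x,y,.018) for x,y in((-.021,.014),(-.021,-.064),(-.069,-.064),(-.069,.014))]
cv2.polylines(im,[proj(c,box).round().astype(int)],True,g,1)
t=R.from_quat(s["tcp_rot"])
F=[s["eef_pos"]+t.apply([x,y,.0368-z]) for z in(0,.018) for x,y in((.03,.015),(.03,-.015),(-.03,-.015),(-.03,.015))]
for k in(0,4): cv2.polylines(im,[proj(c,F[k:k+4]).round().astype(int)],True,(0,0,255),1)
cv2.imwrite("pics/w4.png",im)
pickle.dump((c["K"],c["xyz"],r["orientation"],s["eef_pos"],s["tcp_rot"]),open("w4.pkl","wb"))
E
```

```text
time: 9.88
eef_pos: [0.495, 0.2105, 0.2548]
tcp_rot: [0.737, 0.676, -0.001, 0.001]
contact_force: [0.2, 0.1, -0.3]
opening: 0.23
finger_force: 44.7
[0.0013, -0.0011, 0.1257, 0.0017, 0.0012, -0.0014]
[0.0014, -0.0012, 0.1897, 0.0017, 0.0012, -0.0014]
[0.49522107 0.21098288 0.25569403] 44.712329506874084
```

View pics/w4.png

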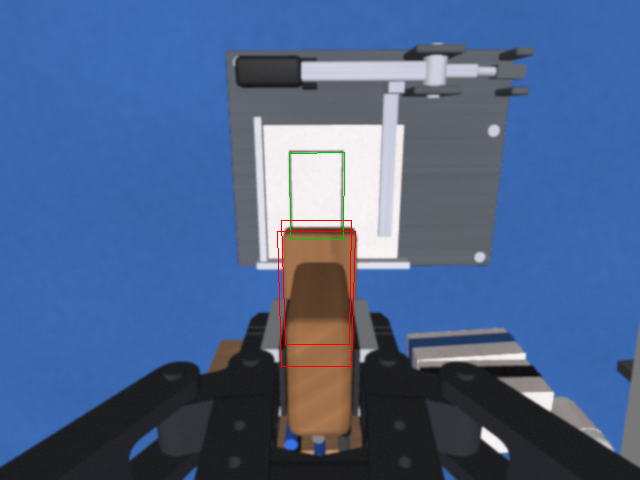

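The predicted box outline (green, (289-344,152-238)) matches the printed one, so the jig pose holds. The held foot's front edge, near (318,228), is a few px off nominal, so I zoom in.

Run:
```python
import cv2
im=cv2.imread("pics/w4raw.png"); cv2.imwrite("pics/w4c.png",cv2.resize(im[215:290,270:370],(800,600),interpolation=cv2.INTER_CUBIC))
from h import *
import pickle
K,x,o,e,t=pickle.load(open("w4.pkl","rb")); c=dict(K=K,xyz=x,R=R.from_quat(o)); t=R.from_quat(t)
for z in(0,.004,.018): print(z,((proj(c,[e+t.apply([.03,y,.0368-z]) for y in(.015,-.015)])-[270,215]+.5)*8-.5).round(1).tolist())
```

```text
0 [[654.1, 44.4], [94.3, 44.2]]
0.004 [[659.6, 62.8], [87.9, 62.6]]
0.018 [[680.7, 134.0], [63.1, 133.8]]
```

View pics/w4c.png

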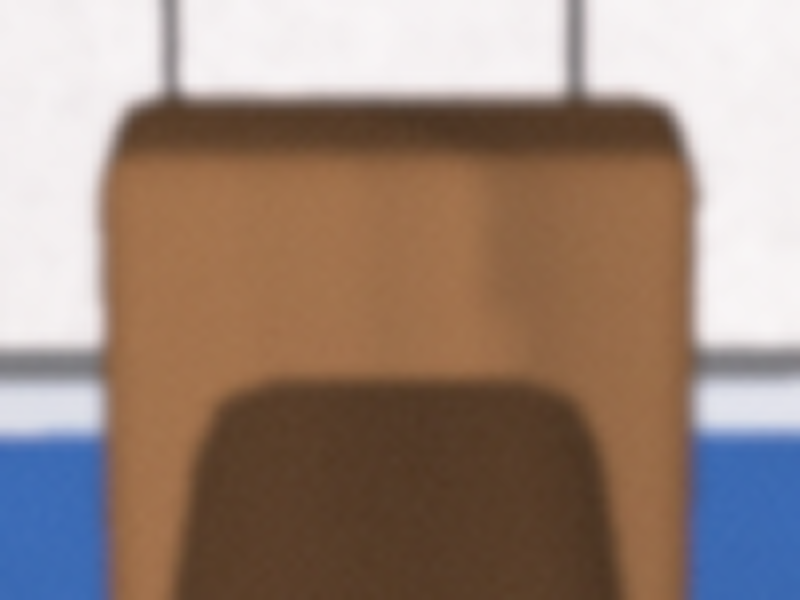

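```bash
python3 inch.py '[[0.0013,-0.0012,0.05,0.0017,0.0012,-0.0014,0],[0.0013,-0.0012,0.1,0.0017,0.0012,-0.0014,0],[0.0013,-0.0012,0.135,0.0017,0.0012,-0.0014,0],[0.0013,-0.0012,0.145,0.0017,0.0012,-0.0014,0],[0.0013,-0.0012,0.145,0.0017,0.0012,-0.0014,0],[0.0013,-0.0012,0.145,0.0017,0.0012,-0.0014,0]]'
python3 - <<'E'
from h import *
import pickle,cv2
from scipy.optimize import least_squares
K,x,o,e,t=pickle.load(open("w4.pkl","rb")); c=dict(K=K,xyz=x,R=R.from_quat(o)); t=R.from_quat(t)
def P(q,m):
    m=np.array(m,float)/1000; return e+t.apply([0,0,.0368]+np.array([q[0],q[1],q[2]])+R.from_rotvec([0,q[3],0]).apply(m*[1,1,-1]))
for zb in(0,4):
  def res(q):
    uv=(proj(c,P(q,[(30,0,zb),(30,0,18),(20,0,18),(15,15,17),(15,-15,17)]))-[270,215]+.5)*8-.5
    return np.r_[uv[:3,1]-[98,153,382],uv[3:,0]-[692,105]]
  r=least_squares(res,[0,0,0,0.],x_scale=[.001]*3+[.01]); print(zb,(r.x[:3]*1000).round(2),np.degrees(r.x[3]).round(2),r.fun.round(1))
s=ctrl.get_state(); print(s["eef_pos"],s["finger_force"])
out=[];t=R.from_quat(s["tcp_rot"])
for n,(w,h) in(("scene",(40,60)),("wrist",(75,75))):
    r=read_camera(n); c=dict(K=r["camera_matrix"],xyz=r["xyz"],R=R.from_quat(r["orientation"]))
    F=proj(c,[s["eef_pos"]+t.apply([x,y,.0368-z/1000]) for x,y,z in((0,0,30),(30,15,0),(30,-15,0),(-30,-15,0),(-30,15,0),(30,15,18),(30,-15,18),(-30,-15,18),(-30,15,18))])
    B=proj(c,[jw(x,y,.018) for x,y in((-.021,.014),(-.021,-.064),(-.069,-.064),(-.069,.014))])
    m=F[0] if n=="scene" else (F[0]+B.mean(0))/2
    x0,y0=int(m[0]-(40 if n=="scene" else 75)),int(max(0,m[1]-(60 if n=="scene" else 110))); k=5 if n=="scene" else 2.6
    W,H=(80,115) if n=="scene" else (150,220); k=5
    if n=="wrist": k=575/220
    im=r["pixels"][y0:y0+H,x0:x0+W,::-1]; im=cv2.resize(im,None,fx=k,fy=k,interpolation=cv2.INTER_CUBIC)
    print(n,x0,y0,k,im.shape); cv2.imwrite(f"pics/raw5{n}.png",r["pixels"][:,:,::-1])
    f=lambda q:((q-[x0,y0]+.5)*k-.5).round().astype(int)
    for a in(1,5): cv2.polylines(im,[f(F[a:a+4])],True,(0,0,255),1)
    cv2.polylines(im,[f(B)],True,(0,200,0),1); out.append(cv2.copyMakeBorder(im,0,600-im.shape[0],0,0,cv2.BORDER_CONSTANT))
cv2.imwrite("pics/m5.png",np.hstack(out))
E
```

```text
time: 10.92
eef_pos: [0.4957, 0.2132, 0.1129]
tcp_rot: [0.736, 0.677, 0.002, 0.001]
contact_force: [0.2, 0.3, -1.2]
opening: 0.23
finger_force: 44.7
0 [-3.13  1.3  -1.72] -4.27 [  1.8  14.7 -16.6   5.7  -5.7]
4 [-2.07  1.3  -1.21] -1.53 [  3.1  14.9 -18.    6.3  -6.3]
[0.49567484 0.21321244 0.11289558] 44.72515404224396
scene 405 179 5 (575, 400, 3)
wrist 240 170 2.6136363636363638 (575, 392, 3)
```

View pics/m5.png

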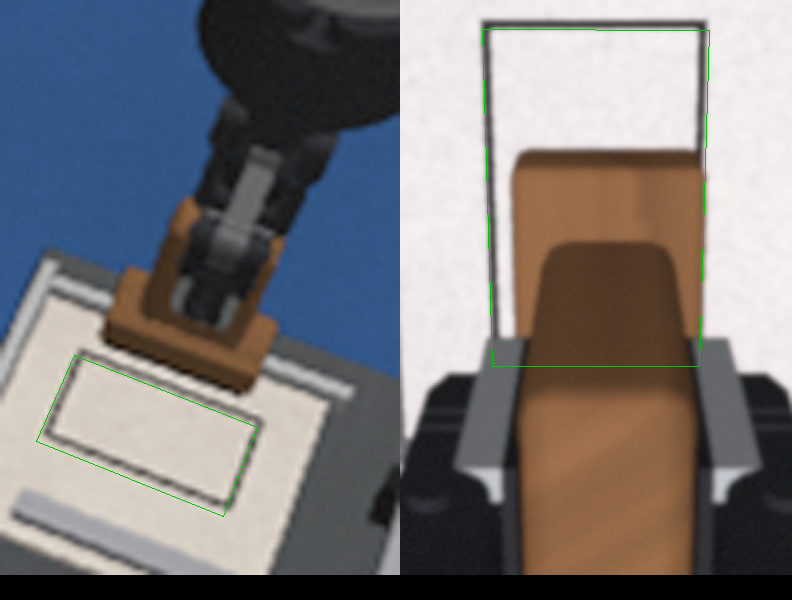

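The scene crop on the left shows the stamp upright, foot (105-278,270-392), beside the box (45-260,352-512). The wrist crop on the right shows the box top edge at (487-704,23) and the foot centred near u=608. Both are close to prediction; now the numbers relative to the box.

Run:
```python
from h import *
s=ctrl.get_state(); t=R.from_quat(s["tcp_rot"]); e=s["eef_pos"]; print(e,t.as_matrix()[:,2].round(4)); zb=e[2]-.0368
f=lambda p,o,k:(np.array(p,float)+.5)/k-.5+o
b=hit(S,f([(82,352),(260,420),(225,512),(45,432)],[405,179],5),.018)
print("box scene",b.mean(0).round(4),"pred",jw(-.045,-.025,.018).round(4),np.linalg.norm(np.diff(b,axis=0),axis=1))
st=hit(S,f([(103,345),(248,392)],[405,179],5),zb); d=st[1]-st[0]
top=hit(S,f([(105,318),(258,362),(278,320),(122,270)],[405,179],5),zb+.018)
print("foot bottom edge",st.round(4).tolist(),np.linalg.norm(d),"top",top.mean(0).round(4),np.linalg.norm(np.diff(top,axis=0),axis=1))
for n,q in(("top",top.mean(0)),): print("stamp-TCP in tool axes (minus common scene bias)",t.inv().apply(q-e-(b.mean(0)-jw(-.045,-.025,.018))).round(4))
r=read_camera("wrist"); c=dict(K=r["camera_matrix"],xyz=r["xyz"],R=R.from_quat(r["orientation"]))
w=hit(c,f([(87,23),(304,23),(94,338),(300,152)],[240,170],575/220),.018)
jx=[np.cos(JY),np.sin(JY)];jy=[-np.sin(JY),np.cos(JY)]
print("wrist box in jig",[[round((p[:2]-J)@jx*1000,1),round((p[:2]-J)@jy*1000,1)] for p in w])
F=lambda x,y,z:proj(c,e+t.apply([x,y,.0368-z]))
print("foot sides pred u at x=.01", [((F(.01,y,.017)-[240,170]+.5)*575/220).round(1).tolist() for y in(.015,-.015)])
```

```text
[0.49542424 0.21318996 0.11270697] [ 3.6e-03  8.0e-04 -1.0e+00]
box scene [0.4908 0.2137 0.018 ] pred [0.4944 0.2122 0.018 ] [0.07565734 0.04959203 0.07610533]
foot bottom edge [[0.5039, 0.1836, 0.0759], [0.5045, 0.2398, 0.0759]] 0.056182001350847555 top [0.4927 0.2107 0.0939] [0.05776926 0.02277709 0.0602813 ]
stamp-TCP in tool axes (minus common scene bias) [-0.0039  0.0013  0.0188]
wrist box in jig [[np.float64(-68.1), np.float64(15.3)], [np.float64(-22.3), np.float64(15.4)], [np.float64(-68.6), np.float64(-57.0)], [np.float64(-22.4), np.float64(-12.8)]]
foot sides pred u at x=.01 [[[297.3, 284.3]], [[103.4, 284.3]]]
```

Both cameras agree: relative to the box, the stamp needs about 3.9 mm in tool +x and 1.4 mm in tool −y beyond the nominal target. Applying that.

```bash
cat >> h.py <<'E'
def final():
    a=np.pi/2+JY; p=jw(-.045,-.025,.0648)+down(a).apply([.0039,-.0014,0]); rows((p,a)); s=ctrl.get_state(); print(p,s["eef_pos"],s["finger_force"],s["contact_force"])
E
python3 -c "from h import *; final()"
```

```text
[0.0029, -0.0022, 0.0476, 0.003, -0.001, 0.0015]
[0.49337447 0.21622023 0.0648    ] [0.49518366 0.2131302  0.11240981] 44.72380757331848 [ 0.29157885  0.15786115 -0.89809498]
```

```bash
python3 inch.py '[[0.003,-0.002,0.015,0.003,-0.001,0.0015,0],[0.003,-0.002,0.03,0.003,-0.001,0.0015,0],[0.003,-0.002,0.04,0.003,-0.001,0.0015,0],[0.003,-0.002,0.043,0.003,-0.001,0.0015,0],[0.003,-0.002,0.043,0.003,-0.001,0.0015,0],[0.003,-0.002,0.043,0.003,-0.001,0.0015,0],[0.003,-0.002,0.043,0.003,-0.001,0.0015,0]]'
python3 - <<'E'
from h import *
for i in range(3): final(); read_camera("top")
E
```

```text
time: 11.95
eef_pos: [0.4927, 0.2161, 0.0682]
tcp_rot: [0.737, 0.676, -0.001, -0.001]
contact_force: [0.3, 0.9, -0.3]
opening: 0.226
finger_force: 44.7
[0.0002, 0.0006, 0.0034, -0.002, 0.0007, -0.0]
[0.49337447 0.21622023 0.0648    ] [0.49274385 0.2161126  0.06818955] 44.72185671329498 [ 0.34435767  0.85181528 -0.27345321]
[0.0002, 0.0007, 0.0033, -0.0022, 0.0007, 0.0]
[0.49337447 0.21622023 0.0648    ] [0.492672   0.21610707 0.06813748] 44.72195506095886 [-0.37379123  0.50052846 -0.9397985 ]
[0.0002, 0.0007, 0.0033, -0.0023, 0.0007, -0.0]
[0.49337447 0.21622023 0.0648    ] [0.49261961 0.21609709 0.06807463] 44.72274720668793 [ 0.19307654 -0.11089271 -0.47627555]
```

```bash
python3 inch.py '[[0,0.0005,0.003,-0.002,0.0007,0,0],[0,0.0005,0.003,-0.002,0.0007,0,0],[0,0.0005,0.003,-0.002,0.0007,0,0],[0,0.0005,0.003,-0.002,0.0007,0,0]]'
python3 - <<'E'
from h import *
import cv2
final(); out=[]
w=read_camera("wrist")["pixels"][150:370,240:390,::-1]; s=read_camera("scene")["pixels"][200:310,400:480,::-1]
cv2.imwrite("pics/m6.png",np.hstack([cv2.resize(s,(400,550),interpolation=cv2.INTER_CUBIC),cv2.resize(w,(375,550),interpolation=cv2.INTER_CUBIC)]))
E
```

```text
time: 12.6
eef_pos: [0.4929, 0.216, 0.0647]
tcp_rot: [0.737, 0.676, -0.0, -0.0]
contact_force: [0.1, -1.0, -0.8]
opening: 0.229
finger_force: 44.7
[0.0003, 0.0005, -0.0001, -0.001, 0.0002, -0.0]
[0.49337447 0.21622023 0.0648    ] [0.49287625 0.21597937 0.06469625] 44.7220641374588 [ 0.12272292 -0.96604496 -0.80967131]
```

View pics/m6.png

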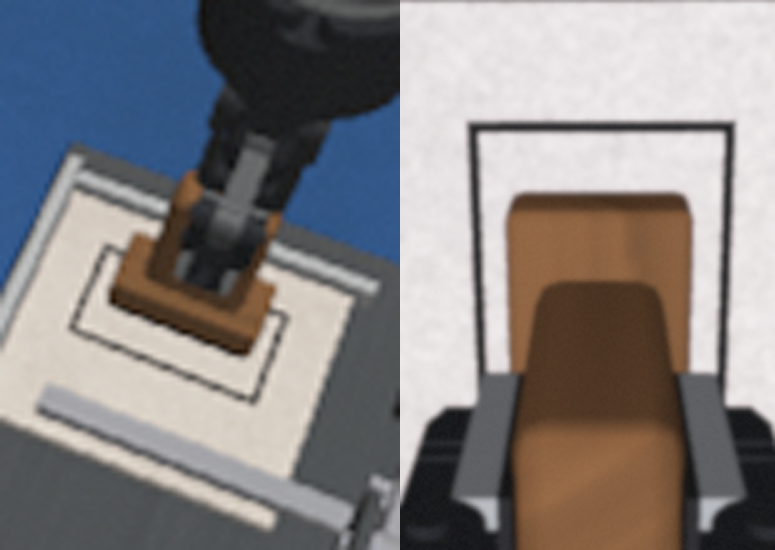

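Run:
```python
from h import *
f=lambda p,o,k:(np.array(p,float)+.5)/k-.5+o
jx=np.array([np.cos(JY),np.sin(JY),0]);jy=np.array([-np.sin(JY),np.cos(JY),0])
b=hit(S,f([(105,248),(287,317),(255,402),(72,328)],[400,200],5),.018)
st=hit(S,f([(112,303),(243,353)],[400,200],5),.028)
c=b.mean(0); print("box",c,"foot +x edge in box frame (want x=15,y=+-30)",[( ((q-c)@jx*1e3).round(1),((q-c)@jy*1e3).round(1)) for q in st])
r=read_camera("wrist"); c=dict(K=r["camera_matrix"],xyz=r["xyz"],R=R.from_quat(r["orientation"]))
w=hit(c,f([(72,126),(331,126)],[240,150],2.5),.018); g=hit(c,f([(108,207),(290,207)],[240,150],2.5),.046); gb=hit(c,f([(200,194)],[240,150],2.5),.028)
m=w.mean(0); print("wrist: foot centre-box x",((g.mean(0)-m)@jx*1e3).round(1),"front edge to box edge y (want -9): top",((g.mean(0)-m)@jy*1e3).round(1),"bottom",((gb[0]-m)@jy*1e3).round(1), "width",np.linalg.norm(g[1]-g[0]),np.linalg.norm(w[1]-w[0]))
```

```text
box [0.49039872 0.2143393  0.018     ] foot +x edge in box frame (want x=15,y=+-30) [(np.float64(10.8), np.float64(-27.1)), (np.float64(9.9), np.float64(27.0))]
wrist: foot centre-box x -0.4 front edge to box edge y (want -9): top -7.2 bottom -9.9 width 0.028295961608692317 0.046229299597733385
```

```bash
python3 inch.py '[[0,0.0007,0,0,0,0,0],[0,0.0007,0,0,0,0,0],[0,0.0007,0,0,0,0,0],[0,0.0007,0,0,0,0,0]]'; python3 -c "
from plant import ctrl, job, read_camera
print(job.sign_off())"
```

```text
time: 13.25
eef_pos: [0.4935, 0.2159, 0.0647]
tcp_rot: [0.737, 0.676, -0.0, -0.0]
contact_force: [0.4, 0.5, 0.3]
opening: 0.229
finger_force: 44.7
the job is handed in; nothing more can be done
None
```

The lever is snapped down and clamping the card, and I handed the job in at about 13 s with the oblong stamp held upright about 1 cm above the box, its long side along the box's, centred to an estimated 1–2 mm; no verdict was shown.

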